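# Tip a tray of jar lids into the capper's feed hopper

## Task

Refill the capping machine's feed hopper: slide the tray of six jar lids along its shelf, without spilling, fully home against the stops of the tipping cradle, then push the cradle's bar over so that the cradle tips up steeply and all the lids slide into the hopper. Then ease the cradle back down level, without letting it drop, with the empty tray still home in it; leave the jars and the wrench where they are.

Things in the scene. Friction and masses are not known exactly. Their poses are not given: they have to be found in the camera images.
- station: Fixed stainless tipping station, a straight line along its own y: infeed shelf (y -484 to -204 mm), tipping cradle (-200 to 0), feed hopper (0 to 190). Origin: on the bench below the cradle's hinge line, mid-width; z up, y points from shelf to hopper. Small grey drive box beside the hopper.
- shelf_mid (a point): Middle of the infeed shelf's deck, 145 mm above the bench, flush with the level cradle. Both decks are 150 mm wide, with side rails 140 mm apart inside, rising 22 mm above the deck; the shelf's end away from the cradle is open. Axes as the station's.
- cradle_hinge (a point): Middle of the hinge line (along the station's x) at the hopper end of the cradle's deck, z = 145 mm. Two fixed hinge uprights stand beside it at x = +-96 mm, 157 mm high.
- cradle (a joint): Tilt of the 200 mm long tipping cradle in rad: 0 = level, at rest; grows as its shelf-side end rises; at most 1.2. Two corner stops at its hopper end hold the tray's side walls. About 0.5 kg: it falls back by its own weight (a few N at the bar) unless the bar is held.
- cradle_bar (a point): Middle of the cradle's swing bar, a round bar 16 mm thick, 166 mm long along x, on two arms, turning with the cradle, 158 mm from the hinge. Level: 90 mm to the shelf side of the hinge, z = 275 mm. Pushed towards the hopper it swings over the hinge (top z = 303 mm) to 88 mm past it (z = 276 mm) at full tilt.
- cradle_home (a point): Point on the cradle's deck where the tray's origin lies when the tray is fully home against the corner stops. It turns with the cradle (level: station y = -101 mm, z = 145 mm).
- hopper_floor (a point): Middle of the hopper's gently sloping floor, z = 36 mm; axes as the station's. The hopper is an open steel box, inside 172 mm wide (x) by 184 mm (y); side walls up to z = 170 mm, end wall to 200 mm, cradle-side wall to 130 mm.
- tray: Loose white plastic three-sided tray, 136 mm wide (x), 190 mm long (y), 48 mm high, floor 6 mm, walls 8 mm, about 0.4 kg. The end towards the hopper (+y) is open without a lip, the other (-y) is a 48 mm high wall. Stands between the shelf's rails, perhaps partly over the cradle. Origin: centre of its underside; z up.
- lid0: black plastic jar lid, a solid-looking disc 50 mm across and 18 mm thick, 20 g, one of six alike; starts lying in the tray (two across, three along). Origin: centre of one flat face (its underside at the start).
- lid1: black plastic jar lid, a solid-looking disc 50 mm across and 18 mm thick, 20 g, one of six alike; starts lying in the tray (two across, three along). Origin: centre of one flat face (its underside at the start).
- lid2: black plastic jar lid, a solid-looking disc 50 mm across and 18 mm thick, 20 g, one of six alike; starts lying in the tray (two across, three along). Origin: centre of one flat face (its underside at the start).
- lid3: black plastic jar lid, a solid-looking disc 50 mm across and 18 mm thick, 20 g, one of six alike; starts lying in the tray (two across, three along). Origin: centre of one flat face (its underside at the start).
- lid4: black plastic jar lid, a solid-looking disc 50 mm across and 18 mm thick, 20 g, one of six alike; starts lying in the tray (two across, three along). Origin: centre of one flat face (its underside at the start).
- lid5: black plastic jar lid, a solid-looking disc 50 mm across and 18 mm thick, 20 g, one of six alike; starts lying in the tray (two across, three along). Origin: centre of one flat face (its underside at the start).
- jar_a: bystander: closed jar of brown sauce with a black lid, 60 mm across, 52 mm high; origin at the centre of its underside. Leave alone.
- jar_b: bystander: the same kind of jar. Leave alone.
- wrench: bystander: steel wrench about 160 mm long lying on the bench beyond the hopper; origin at its underside, length along its x. Leave alone.
There are look-alikes about, which are no part of the job. Leave any purple, red or white look-alike of the lid2 alone.

How it is judged:
By the outcome, as a careful person would: the job done as asked, in the order asked, and still so for the second after the job is handed in, with the robot touching nothing.
It also fails if it takes over 64 s, if anything falls off the work surface, if the arm or the gripper's body presses on something with over 40 N, if the wrist force passes 120 N, or if a joint passes its speed limit or range.

## Robot

A 7-joint arm with a two-finger parallel gripper is mounted at the origin on the work surface. World frame = base frame: x ahead of the robot, y to its left, z up, the work surface at z = 0. Lengths are in mm, angles in rad, forces in N, time in s.
With the tool pointing down it reaches from about 400 to 875 mm from the base axis. Payload 4.4 kg.
Tool frame: the origin (TCP) lies on the centre line of the jaws, within the pads' length; the fingertips stand 25 mm ahead of it and the grasp point (between the pads) lies 6 mm ahead of it (ctrl.finger_overhang is the distance from the TCP to the fingertips, in mm); z points along the fingers, y is the line along which they close (so a half turn about z gives the same grasp; the last joint's range is limited). The gripper opens to 85 mm and grips with 20 to 120 N. Pads are 22 mm wide; open, the fingers measure 114 mm over their backs; the gripper's body (76 mm by 85 mm) begins 54 mm behind the grasp point. The pads swing forward as they close: fully open they stand 13 mm farther back than shut.
Start: joints at [-1.35, 0.628, 0.038, 1.517, -0.027, 0.996, -0.02], TCP at [183.851, 623.471, 256.313] pointing down, gripper open.
Joint ranges: [-3.06, 3.06], [-0.37, 2.12], [-1.25, 1.32], [0.18, 2.47], [-1.1, 4.24], [0.23, 1.98], [-2.94, 2.94]. Speed limits (rad/s): [2.57, 2.57, 3.14, 3.14, 3.14, 3.14, 3.14].

## Interface

Orientations are given as [roll, pitch, yaw] about the fixed x, y, z axes, in that order (R = Rz(yaw) Ry(pitch) Rx(roll)).
In Python, from cell import ctrl gives the robot as it stands. The module is installed in compiled form; this text tells all that it offers.
- The arm moves only by the tool play_rows, never from a script. Its argument "targets" is a list of rows, each a list of 5 numbers: the closure, from 0 (fully open) to 1 (shut), then the shift along the tool's x, y, z in cm, then the turn about the tool's z in degrees. In form: [[gripper, dx, dy, dz, spin], ...]. A call has 1 to 10 rows; each row is the pose to reach, as a shift and turn from the pose commanded when the call began, along the tool's axes at that moment; what a row does not reach only later rows make up. A row lasts 1/10 s, in which the tool goes at most 50 mm and 8.59 degrees, less where a joint would pass 70% of its speed; a pose out of reach is approached as far as the arm can. A call with a gripper value outside its range is refused whole. The fingers move at their own pace and stop on an object; the grip force is fixed at half the most. Time passes only in rows, so rows that repeat a pose let the fingers close. It gives the time, the measured TCP pose, the force, the opening and the grip force at its end, in the units of the state.
- ctrl.read_state(): the state, without advancing time (a new reading comes with each control period).
- ctrl.get_image(name): name is "scene" or "side" or "wrist"; returns (picture, depth): 420x560x3 uint8, red, green, blue; 420x560 float32, mm along the optical axis (not along the pixel's ray), 0 where there is no reading.
- ctrl.calibration(name): a dict with "vfov" (degrees; the focal length in pixels is half the picture's height over the tangent of half this angle, whatever the lens; pixels are square), "cx", "cy" (the principal point, pixels), "extrinsics" (4x4, takes a point from camera to world coordinates); the wrist camera has in their place "mount" (4x4, takes a point from camera to tool coordinates, whose origin is the TCP and whose axes are the flange's). Camera axes: x right, y down, z forward; pixel columns grow to the right and rows downward; lengths in mm; the calibration is good to about 2 mm. A picture is of the moment at which its call begins: read the wrist's pose just before it. calibration takes no time and is no camera call.
- ctrl.finish_job(): hands the job in; it is judged then, once.
Trained networks look in the newest picture that a camera, given by its name, has taken for a name from the list of things; names that differ only in an ending like _2 or _b are one class to them, and where a whole thing is asked for, a point or a joint stands for the part that bears it (a point fixed in the world has none). Each returns a list of dicts, best first, with "confidence" (0 to 1); they miss things now and then, are a little off and sometimes report something else, mostly with a low value. They report only what shows in the picture. A call takes as long as a camera call. They do not tell look-alikes from the thing itself.
- ctrl.search_frame(camera, name): "bbox" ([left, top, right, bottom] in pixels, round what is visible of it).
- ctrl.trace(camera, name): "pixels" (420x560 bool, what is visible of it) and "bbox" ([left, top, right, bottom] in pixels, round what is visible of it).
The state is a dict: "clock": time; "qpos": joint angles; "qd": joint speeds; "tau": joint torques, N m; "eef_pos": TCP position; "tool_rot": TCP orientation; "force": force on the tool from outside, world axes, zero at the start; "torque": the same for the moment, N m; "width": finger opening in mm; "gripper_force": force on a finger pad.
Only numpy, scipy, OpenCV 4.12 (cv2) and the standard library are available. Lean on these libraries where they do the work, as an engineer would, in place of code of your own. Each camera call takes 0.05 s, during which the arm holds its last target. There are 200 camera calls.

## Working session

There is one attempt and no reset: what is moved stays moved. The work goes in short steps, Python scripts to look and compute and a tool call to move; the robot and the scene stay as the last step left them, time stands still between calls to the robot, and variables do not carry over. Pictures are saved under pics/ and viewed, at most 10 in all, crops included, and the job is handed in when it is done.

Besides the shell and the picture viewer there is one more tool, called after "Request:" by a JSON object that holds its "api" and its "payload". play_rows: Moves the arm, as the interface text tells. Its arguments: {"type":"object","properties":{"targets":{"type":"array"}},"required":["targets"]}

```bash
mkdir -p pics; cat > h.py <<'E'
import numpy as np,cv2
from cell import ctrl
def K(n):
    c=ctrl.calibration(n); f=210/np.tan(np.radians(c['vfov']/2)); return c,f
def pts(n,depth,mask=None):
    c,f=K(n); v,u=np.nonzero((depth>0) if mask is None else (mask&(depth>0)))
    z=depth[v,u]; P=np.stack([(u-c['cx'])*z/f,(v-c['cy'])*z/f,z,np.ones_like(z)])
    return (c['extrinsics']@P)[:3].T,u,v
E
python3 - <<'E'
from h import *
ims=[]
for n in("scene","side"):
    p,d=ctrl.get_image(n); np.savez(n,p=p,d=d)
    cv2.imwrite(f"pics/{n}0.png",p[:,:,::-1])
    for t in("station","tray","cradle_bar","lid0","jar_a","wrench"):
        for r in ctrl.trace(n,t)[:8]:
            P,_,_=pts(n,d,r['pixels'])
            print(n,t,round(r['confidence'],2),np.round(r['bbox']),np.median(P,0).round() if len(P) else None,np.percentile(P,2,axis=0).round() if len(P) else'',np.percentile(P,98,axis=0).round() if len(P) else'')
s=ctrl.read_state();print(s['clock'],s['eef_pos'],s['tool_rot'])
E
```

```text
scene station 0.63 [185. 125. 349. 282.] [498. 141. 128.] [ 371. -359.    4.] [627. 314. 275.]
scene station 0.15 [223. 132. 304. 201.] [442.  16. 147.] [ 279. -113.    2.] [549. 107. 282.]
scene tray 0.92 [190. 125. 260. 168.] [ 397. -209.  175.] [ 324. -359.  145.] [492. -98. 196.]
scene cradle_bar 0.61 [222. 135. 307. 203.] [443.  16. 147.] [ 352. -112.    4.] [549. 107. 282.]
scene lid0 0.56 [216. 133. 236. 141.] [ 374. -247.  168.] [ 342. -273.  151.] [ 392. -227.  173.]
scene lid0 0.53 [207. 138. 215. 145.] [ 418. -258.  168.] [ 403. -277.  165.] [ 433. -241.  171.]
scene lid0 0.51 [192. 198. 207. 209.] [ 548. -183.   17.] [ 524. -207.    5.] [ 569. -164.   23.]
scene lid0 0.47 [221. 148. 234. 159.] [ 445. -146.  168.] [ 405. -193.  151.] [ 484. -129.  187.]
scene lid0 0.45 [225. 137. 242. 148.] [ 387. -199.  167.] [ 343. -231.  151.] [ 407. -164.  174.]
scene lid0 0.45 [175. 183. 184. 194.] [ 532. -312.   16.] [ 508. -341.    1.] [ 552. -294.   22.]
scene lid0 0.41 [234. 152. 248. 156.] [ 397. -124.  163.] [ 381. -151.  151.] [451. -78. 206.]
scene jar_a 0.76 [217. 276. 240. 3
[... 970 characters left out ...]
[ 403. -276.  164.] [ 448. -244.  169.]
side lid0 0.84 [273. 290. 298. 318.] [ 436. -216.  167.] [ 413. -237.  149.] [ 469. -183.  169.]
side lid0 0.83 [270. 275. 298. 292.] [ 447. -167.  167.] [ 426. -190.  151.] [ 470. -141.  169.]
side lid0 0.62 [318. 321. 338. 343.] [ 546. -201.   16.] [ 526. -219.    1.] [ 569. -172.   19.]
side lid0 0.59 [244. 293. 272. 313.] [ 383. -208.  167.] [ 359. -227.  150.] [ 407. -183.  169.]
side jar_a 0.71 [333. 208. 349. 234.] [761. 169.  39.] [739. 154.  -3.] [832. 281.  53.]
side jar_a 0.59 [366. 244. 387. 273.] [771. -25.  41.] [750. -43.  -2.] [836.  46.  52.]
0.7 [183.84549142 623.47528836 256.33307544] [ 3.14157548e+00 -5.15399042e-05  2.85479828e+00]
```

View pics/scene0.png

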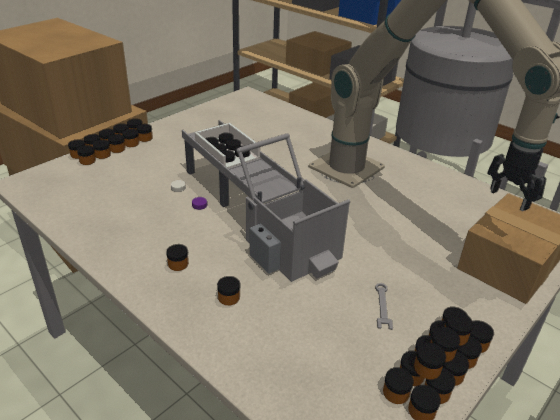

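View pics/side0.png

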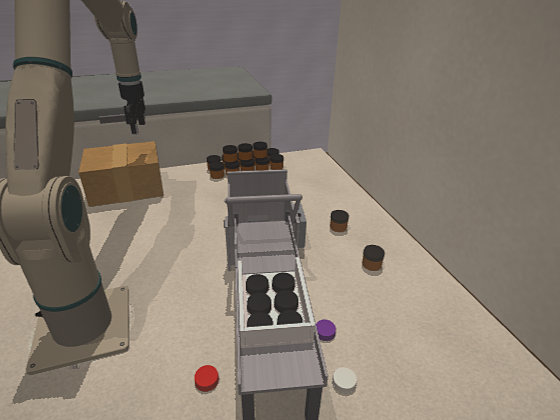

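The pictures show the station running roughly along world +y. The tray with six lids sits on the shelf end (scene px 190–260, 125–168). The bar is at side px ~(263,198). Purple, white and red look-alikes lie on the bench. Next I fit the poses.

```bash
python3 - <<'E'
from h import *
A=[]
for n in("scene","side"):
    z=np.load(n+".npz"); P,u,v=pts(n,z['d']); A.append(P)
def rep(nm,Q):
    r=cv2.minAreaRect(Q[:,:2].astype(np.float32)); print(nm,len(Q),np.round(r[0]),np.round(r[1]),round(r[2],1))
for n,P in zip(("scene","side"),A):
    b=P[(P[:,2]>262)&(P[:,2]<288)&(P[:,0]>280)&(P[:,0]<620)&(abs(P[:,1])<150)]
    m=b.mean(0);U,S,V=np.linalg.svd(b-m,full_matrices=False);t=(b-m)@V[0]
    print(n,'bar',len(b),m.round(),V[0].round(3),t.min().round(),t.max().round(),((t.min()+t.max())/2*V[0]+m).round())
    q=P[(P[:,2]>187)&(P[:,2]<199)&(P[:,0]>290)&(P[:,0]<520)&(P[:,1]>-420)&(P[:,1]<-60)]; rep(n+' traytop',q)
    # hopper rims
    h=P[(P[:,2]>163)&(P[:,2]<206)&(P[:,0]>330)&(P[:,0]<680)&(P[:,1]>60)&(P[:,1]<360)]; rep(n+' hopper',h)
    s=P[(P[:,2]>135)&(P[:,2]<172)&(P[:,0]>250)&(P[:,0]<680)&(P[:,1]>-480)&(P[:,1]<60)]; rep(n+' decks',s)
E
```

```text
scene bar 332 [459.  11. 277.] [ 0.977 -0.212  0.005] -94.0 87.0 [455.  12. 277.]
scene traytop 297 [ 409. -203.] [203. 141.] 77.1
scene hopper 1221 [488. 166.] [247. 190.] 77.7
scene decks 3000 [ 422. -150.] [480. 174.] 74.6
side bar 513 [456.   1. 277.] [-0.977  0.213 -0.001] -90.0 89.0 [457.   1. 277.]
side traytop 925 [ 411. -204.] [192. 136.] 77.8
side hopper 909 [493. 162.] [244. 183.] 77.6
side decks 10869 [ 434. -151.] [476. 175.] 76.4
```

Request:
{"api": "play_rows", "payload": {"targets": [[1,-15.8,-1.9,-12,-4.2],[1,-15.8,-1.9,-12,-4.2],[1,-15.8,-1.9,-12,-4.2],[1,-15.8,-1.9,-12,-4.2],[1,-41.4,-21.5,-12,-4.2],[1,-41.4,-21.5,-12,-4.2],[1,-41.4,-21.5,-12,-4.2],[1,-41.4,-21.5,-12,-4.2],[1,-41.4,-21.5,-12,-4.2],[1,-41.4,-21.5,-12,-4.2]]}}

```text
clock: 1.7
eef_pos: [507.8, 316.5, 376.6]
tool_rot: [3.141, 0.0, 2.928]
force: [0.8, 0.3, -0.1]
width: 0.1
gripper_force: 0.0
```

Request:
{"api": "play_rows", "payload": {"targets": [[1,-8,-18.7,0,0],[1,-8,-18.7,0,0],[1,-8,-18.7,0,0],[1,-8,-18.7,0,0],[1,-8.5,-39.1,0,0],[1,-8.5,-39.1,0,0],[1,-8.5,-39.1,0,0],[1,-8.5,-39.1,0,0],[1,-8.5,-39.1,0,0],[1,-8.5,-39.1,0,0]]}}

```text
clock: 2.7
eef_pos: [506.7, -84.0, 376.6]
tool_rot: [-3.141, 0.001, 2.923]
force: [-0.1, 0.8, -0.6]
width: -0.1
gripper_force: 0.0
```

Request:
{"api": "play_rows", "payload": {"targets": [[1,6.9,-27.8,0,0],[1,6.9,-27.8,0,0],[1,6.9,-27.8,0,0],[1,6.9,-27.8,0,0],[1,6.9,-27.8,0,0],[1,6.9,-27.8,0,0],[1,6.9,-27.8,0,0],[1,6.9,-27.8,0,0],[1,6.9,-27.8,0,0]]}}

```text
clock: 3.6
eef_pos: [382.6, -336.8, 376.1]
tool_rot: [3.14, 0.0, 2.932]
force: [-0.4, -1.0, 0.9]
width: 0.3
gripper_force: 0.0
```

```bash
python3 - <<'E'
from h import *
s=ctrl.read_state();print(s['eef_pos'],s['tool_rot'],s['force'])
p,d=ctrl.get_image("wrist"); cv2.imwrite("pics/w1.png",p[:,:,::-1])
from scipy.spatial.transform import Rotation as R
c,f=K("wrist"); T=np.eye(4);T[:3,:3]=R.from_euler('xyz',s['tool_rot']).as_matrix();T[:3,3]=s['eef_pos']
v,u=np.nonzero(d>0);z=d[v,u];P=(T@c['mount']@np.stack([(u-c['cx'])*z/f,(v-c['cy'])*z/f,z,np.ones_like(z)]))[:3].T
r=np.array([.977,-.212]);y=np.array([.212,.977]);h=np.array([475,94])
for nm,a,b in(("top",188,198),("deck",141,149),("rail",163,170)):
    q=P[(P[:,2]>a)&(P[:,2]<b)]; 
    if len(q): X=(q[:,:2]-h)@r;Y=(q[:,:2]-h)@y;print(nm,len(q),np.percentile(X,[1,50,99]).round(),np.percentile(Y,[1,50,99]).round())
E
```

```text
[ 382.56938887 -336.77539012  376.06890605] [3.14005935e+00 1.95698034e-04 2.93208385e+00] [-0.37639924 -1.0242148   0.88548723]
top 4682 [-68. -17.  67.] [-399. -335. -212.]
deck 17154 [-69.  -1.  70.] [-482. -408. -130.]
rail 11270 [-75. -14.  73.] [-473. -311. -159.]
```

View pics/w1.png

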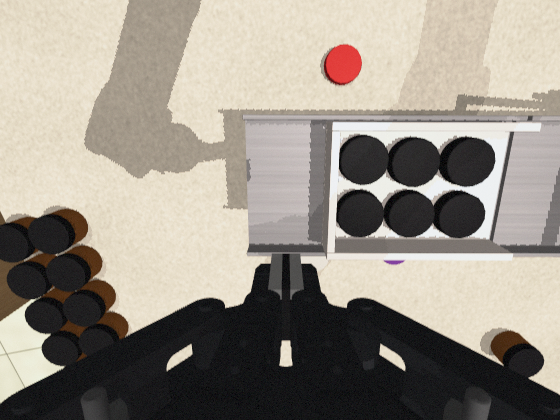

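The wrist view shows the tray end wall (px ~330, 120–258) with all six lids flat in it. My finger is centred behind it over the open shelf. Descending.

Request:
{"api": "play_rows", "payload": {"targets": [[1,0.1,0,5,0],[1,0.1,0,10,0],[1,0.1,0,14,0],[1,0.1,0,17,0],[1,0.1,0,19,0],[1,0.1,0,19,0],[1,0.1,0.5,19,0],[1,0.1,1,19,0],[1,0.1,1.5,19,0]]}}

```text
clock: 4.55
eef_pos: [384.0, -323.7, 187.6]
tool_rot: [-3.141, 0.002, 2.929]
force: [0.4, -0.2, 0.1]
width: 0.0
gripper_force: 0.0
```

Request:
{"api": "play_rows", "payload": {"targets": [[1,0,0.4,0,0],[1,0,0.8,0,0],[1,0,1.2,0,0],[1,0,1.6,0,0],[1,0,2.0,0,0],[1,0,2.5,0,0],[1,0,3.1,0,0],[1,0,3.8,0,0],[1,0,4.5,0,0],[1,0,5.2,0,0]]}}

```text
clock: 5.55
eef_pos: [394.2, -272.9, 186.4]
tool_rot: [-3.141, 0.0, 2.928]
force: [-1.1, -3.7, 1.3]
width: -0.1
gripper_force: 1.8
```

```bash
cat >> h.py <<'E'
from scipy.spatial.transform import Rotation as R
r_=np.array([.977,-.212]);y_=np.array([.212,.977]);h_=np.array([475,94])
def st(p): d=np.asarray(p)[...,:2]-h_; return np.stack([d@r_,d@y_],-1)
def wrist(save=None):
    s=ctrl.read_state();p,d=ctrl.get_image("wrist")
    if save: cv2.imwrite(save,p[:,:,::-1])
    c,f=K("wrist"); T=np.eye(4);T[:3,:3]=R.from_euler('xyz',s['tool_rot']).as_matrix();T[:3,3]=s['eef_pos']
    v,u=np.nonzero(d>0);z=d[v,u];P=(T@c['mount']@np.stack([(u-c['cx'])*z/f,(v-c['cy'])*z/f,z,np.ones_like(z)]))[:3].T
    return s,P
def tray(n,save=None):
    p,d=ctrl.get_image(n)
    if save: cv2.imwrite(save,p[:,:,::-1])
    for r in ctrl.trace(n,"tray")[:1]:
        P,_,_=pts(n,d,r['pixels']);q=P[(P[:,2]>186)&(P[:,2]<199)];S=st(q)
        print(n,'tray',round(r['confidence'],2),len(q),np.percentile(S,[1,50,99],axis=0).round().tolist())
    for r in ctrl.trace(n,"lid0"):
        P,_,_=pts(n,d,r['pixels'])
        if len(P): m=np.median(P,0); print(' lid',round(r['confidence'],2),st(m).round(),m[2].round(),np.round(r['bbox']))
E
python3 - <<'E'
from h import *
tray("side","pics/s2.png");print(st(ctrl.read_state()['eef_pos']))
E
```

```text
side tray 0.91 663 [[-66.0, -364.0], [-34.0, -335.0], [68.0, -181.0]]
 lid 0.89 [ 132. -274.] 16.0 [321. 321. 334. 341.]
 lid 0.89 [-141. -368.] 16.0 [200. 366. 217. 394.]
 lid 0.81 [ 143. -401.] 16.0 [334. 364. 361. 398.]
 lid 0.65 [ -31. -318.] 167.0 [247. 300. 268. 309.]
 lid 0.59 [ -34. -283.] 167.0 [244. 279. 264. 298.]
 lid 0.58 [ -40. -224.] 167.0 [244. 261. 257. 281.]
 lid 0.41 [313. -55.] 46.0 [363. 244. 387. 271.]
 lid 0.4 [  42. -323.] 167.0 [290. 298. 298. 307.]
[  -1.55314489 -374.32446841]
```

Request:
{"api": "play_rows", "payload": {"targets": [[1,0,0.5,0,0],[1,0,1.2,0,0],[1,0,2.1,0,0],[1,0,3.1,0,0],[1,0,4.1,0,0],[1,0,5.1,0,0],[1,0,6.1,0,0],[1,0,7.1,0,0],[1,0,8.1,0,0],[1,0,9.1,0,0]]}}

```text
clock: 6.7
eef_pos: [413.4, -183.4, 186.3]
tool_rot: [3.142, -0.0, 2.928]
force: [-0.7, -2.0, -1.5]
width: -0.3
gripper_force: 1.0
```

Request:
{"api": "play_rows", "payload": {"targets": [[1,0,1,0,0],[1,0,1.9,0,0],[1,0,2.7,0,0],[1,0,3.4,0,0],[1,0,4.0,0,0],[1,0,4.5,0,0],[1,0,5.0,0,0],[1,0,5.4,0,0],[1,0,5.8,0,0],[1,0,6.2,0,0]]}}

```text
clock: 7.7
eef_pos: [426.4, -123.6, 186.3]
tool_rot: [-3.142, -0.0, 2.928]
force: [-0.4, -2.2, -1.5]
width: -0.1
gripper_force: 1.0
```

```bash
python3 - <<'E'
from h import *
tray("side");tray("scene","pics/c3.png");print(st(ctrl.read_state()['eef_pos']))
E
```

```text
side tray 0.85 437 [[-66.0, -212.0], [-29.0, -189.0], [69.0, -44.0]]
 lid 0.89 [-141. -369.] 16.0 [197. 366. 216. 393.]
 lid 0.8 [ 144. -400.] 16.0 [334. 367. 359. 398.]
 lid 0.71 [-38. -75.] 166.0 [243. 226. 258. 238.]
 lid 0.66 [ -31. -163.] 167.0 [245. 253. 264. 256.]
 lid 0.61 [  45. -126.] 167.0 [280. 238. 287. 248.]
 lid 0.56 [ 132. -272.] 16.0 [317. 322. 338. 340.]
 lid 0.46 [ -30. -125.] 167.0 [242. 235. 259. 254.]
 lid 0.21 [ -15. -203.] 172.0 [236. 217. 299. 275.]
scene tray 0.81 348 [[-72.0, -208.0], [10.0, -136.0], [73.0, -15.0]]
 lid 0.74 [ -25. -111.] 168.0 [254. 163. 272. 175.]
 lid 0.69 [ 144. -382.] 16.0 [174. 184. 184. 191.]
 lid 0.59 [ 22. -51.] 168.0 [254. 177. 268. 189.]
 lid 0.56 [-23. -52.] 168.0 [268. 172. 283. 186.]
 lid 0.54 [ 35. -53.] 173.0 [224. 134. 303. 202.]
 lid 0.51 [ -25. -164.] 169.0 [252. 161. 264. 167.]
[  -1.24111278 -222.77927561]
```

Request:
{"api": "play_rows", "payload": {"targets": [[1,0,0.3,0,0],[1,0,0.6,0,0],[1,0,0.9,0,0],[1,0,1.1,0,0],[1,0,1.3,0,0],[1,0,1.3,0,0]]}}

```text
clock: 8.6
eef_pos: [429.3, -110.7, 186.3]
tool_rot: [3.141, 0.0, 2.928]
force: [-0.5, -1.1, 1.5]
width: -0.2
gripper_force: 0.9
```

Request:
{"api": "play_rows", "payload": {"targets": [[1,0,0.15,0,0],[1,0,0.3,0,0],[1,0,0.3,0,0]]}}

```text
clock: 8.9
eef_pos: [430.0, -110.1, 186.4]
tool_rot: [-3.139, 0.002, 2.926]
force: [-1.2, -7.5, -0.7]
width: -0.4
gripper_force: 4.0
```

Request:
{"api": "play_rows", "payload": {"targets": [[1,0,0.2,0,0],[1,0,0.4,0,0],[1,0,0.4,0,0]]}}

```text
clock: 9.2
eef_pos: [430.0, -109.9, 186.5]
tool_rot: [-3.135, 0.002, 2.923]
force: [-3.6, -19.5, -0.8]
width: -0.3
gripper_force: 9.3
```

Request:
{"api": "play_rows", "payload": {"targets": [[1,0,-0.4,0,0],[1,0,-0.8,0,0],[1,0,-2.5,0,0],[1,0,-4,0,0],[1,0,-4,-5,0],[1,0,-4,-10,0],[1,0,-4,-15,0],[1,0,-4,-19,0],[1,0,-4,-19,0],[1,0,-4,-19,0]]}}

```text
clock: 10.2
eef_pos: [422.4, -142.3, 376.8]
tool_rot: [3.14, 0.001, 2.93]
force: [-0.2, 0.5, -1.1]
width: 0.3
gripper_force: 0.0
```

```bash
python3 - <<'E'
from h import *
s,P=wrist("pics/w4.png");print(s['eef_pos'],st(s['eef_pos']),s['tool_rot'])
S=st(P)
for nm,a,b in(("top",186,198),("bar",262,288)):
    m=(P[:,2]>a)&(P[:,2]<b)&(abs(S[:,0])<90)
    if m.any(): print(nm,m.sum(),np.percentile(S[m],[1,50,99],axis=0).round().tolist(),P[m,2].mean())
E
```

```text
[ 422.3732302  -142.2567728   376.76493342] [  -1.32991827 -241.97974222] [3.14028228e+00 1.21089445e-03 2.92984568e+00]
top 4280 [[-67.0, -196.0], [-8.0, -143.0], [68.0, -8.0]] 192.97092797832633
bar 6517 [[-88.0, -98.0], [-15.0, -94.0], [84.0, -84.0]] 280.82337039177287
```

View pics/w4.png

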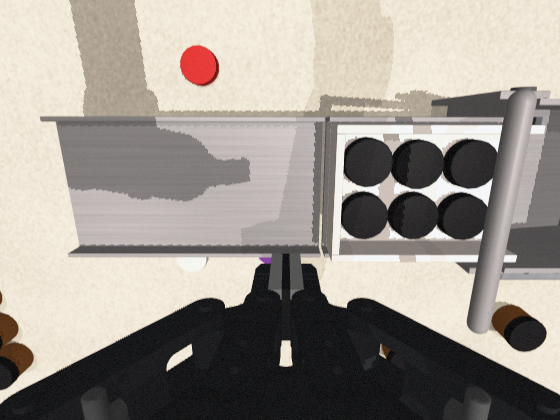

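Tray wall outer face is at -196 (home) with all six lids in it. The bar runs clear at px ~(505,90–330). Moving the finger behind the bar.

Request:
{"api": "play_rows", "payload": {"targets": [[1,0,4,0,0],[1,0,8,2,0],[1,0,9,6,0],[1,0,9.5,9.7,0],[1,0,9.5,9.7,0],[1,0,10.5,9.7,0],[1,0,11.5,9.7,0],[1,0,12,9.7,0],[1,0,12,9.7,0]]}}

```text
clock: 11.15
eef_pos: [448.5, -25.0, 280.4]
tool_rot: [3.141, 0.002, 2.93]
force: [-0.3, -0.3, 0.1]
width: -0.1
gripper_force: 0.0
```

Request:
{"api": "play_rows", "payload": {"targets": [[1,0,0.6,0,0],[1,0,1.2,0,0],[1,0,1.6,0,0],[1,0,2.1,-0.3,0],[1,0,2.6,-0.6,0],[1,0,3.1,-0.9,0],[1,0,3.7,-1.2,0],[1,0,4.3,-1.5,0],[1,0,5.0,-1.8,0],[1,0,5.7,-2.1,0]]}}

```text
clock: 12.15
eef_pos: [459.3, 26.1, 301.2]
tool_rot: [-3.137, 0.001, 2.925]
force: [-2.8, -8.6, 6.7]
width: -0.2
gripper_force: 4.8
```

```bash
python3 - <<'E'
from h import *
print(st(ctrl.read_state()['eef_pos']))
for n in ("scene","side"):
    p,d=ctrl.get_image(n);P,_,_=pts(n,d);S=st(P)
    if n=="scene": cv2.imwrite("pics/c5.png",p[:,:,::-1])
    for sg in (-1,1):
        m=(abs(sg*S[:,0]-76)<8)&(P[:,2]>262)&(P[:,2]<315)&(abs(S[:,1])<110)
        if m.any(): print(n,sg,m.sum(),S[m].mean(0).round(),P[m,2].mean().round(),P[m,2].max().round())
E
```

```text
[ -0.92340242 -69.69414269]
scene -1 51 [-78. -41.] 287.0 305.0
scene 1 60 [ 78. -42.] 288.0 305.0
side -1 71 [-77. -50.] 289.0 304.0
side 1 56 [ 78. -51.] 290.0 303.0
```

View pics/c5.png

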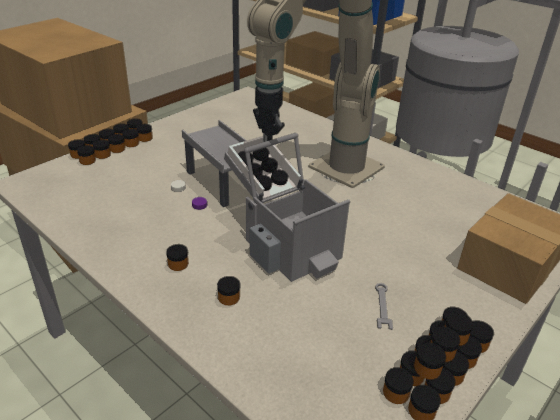

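The cradle is tilting (~0.3 rad) and the lids are still in the tray. Continuing.

Request:
{"api": "play_rows", "payload": {"targets": [[1,0,0.6,-0.1,0],[1,0,1.3,-0.3,0],[1,0,2.0,-0.5,0],[1,0,2.7,-0.6,0],[1,0,3.4,-0.7,0],[1,0,4.1,-0.7,0],[1,0,4.8,-0.7,0],[1,0,5.5,-0.7,0],[1,0,6.2,-0.6,0],[1,0,7.0,-0.5,0]]}}

```text
clock: 13.25
eef_pos: [474.8, 97.8, 305.5]
tool_rot: [-3.141, 0.001, 2.927]
force: [0.7, -4.1, 3.2]
width: 0.0
gripper_force: 1.9
```

Request:
{"api": "play_rows", "payload": {"targets": [[1,0,0.6,0.1,0],[1,0,1.2,0.2,0],[1,0,1.8,0.4,0],[1,0,2.5,0.6,0],[1,0,3.2,0.8,0],[1,0,3.9,1.1,0],[1,0,4.6,1.5,0],[1,0,5.2,1.8,0],[1,0,5.6,2.0,0],[1,0,5.6,2.0,0]]}}

```text
clock: 14.25
eef_pos: [486.2, 153.7, 284.8]
tool_rot: [3.142, -0.001, 2.929]
force: [0.1, -1.6, 1.0]
width: -0.2
gripper_force: 0.7
```

```bash
python3 - <<'E'
from h import *
print(st(ctrl.read_state()['eef_pos']))
for n in ("scene","side"):
    p,d=ctrl.get_image(n);P,_,_=pts(n,d);S=st(P)
    if n=="scene": cv2.imwrite("pics/c6.png",cv2.resize(p[100:310,130:410,::-1],None,fx=2,fy=2))
    for sg in (-1,1):
        m=(abs(sg*S[:,0]-76)<8)&(P[:,2]>268)&(P[:,2]<315)&(abs(S[:,1])<110)
        if m.any(): print(n,sg,m.sum(),S[m].mean(0).round(),P[m,2].mean().round(),P[m,2].max().round())
    for r in ctrl.trace(n,"lid0"):
        P,_,_=pts(n,d,r['pixels'])
        if len(P): m=np.median(P,0); print(' lid',round(r['confidence'],2),st(m).round(),m[2].round())
E
```

```text
[-1.74703719 60.73901687]
scene -1 28 [-76.  87.] 285.0 292.0
scene 1 157 [ 73. -26.] 290.0 315.0
 lid 0.71 [ 132. -255.] 17.0
 lid 0.55 [ 142. -384.] 15.0
side -1 76 [-74.  21.] 284.0 314.0
side 1 57 [ 73. -44.] 291.0 315.0
 lid 0.96 [ 142. -400.] 16.0
 lid 0.91 [ 133. -273.] 16.0
 lid 0.84 [-142. -369.] 16.0
```

View pics/c6.png

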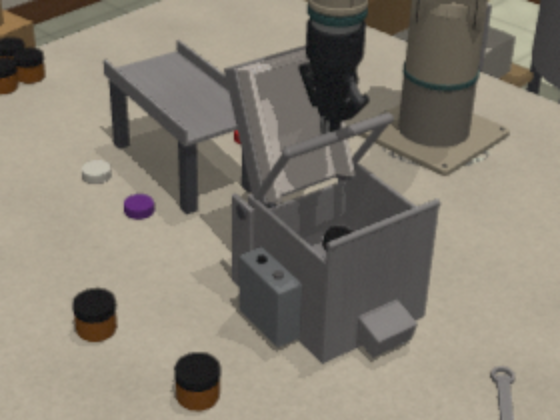

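The cradle is steep (~1.13 rad). The visible part of the tray is empty, and a lid shows in the hopper at px ~(340,240). I'll check the hidden part with the wrist camera.

```bash
python3 - <<'E'
from h import *
s,P=wrist("pics/w7.png")
for t in ctrl.trace("wrist","lid0"): print(round(t['confidence'],2),np.round(t['bbox']))
print(s['force'])
E
```

```text
0.96 [294. 187. 322. 228.]
0.75 [361. 187. 393. 232.]
0.7 [309. 194. 324. 232.]
0.68 [361. 145. 375. 177.]
0.56 [246. 119. 293. 167.]
[-1.42511434 -2.2912094  -0.48109873]
```

View pics/w7.png

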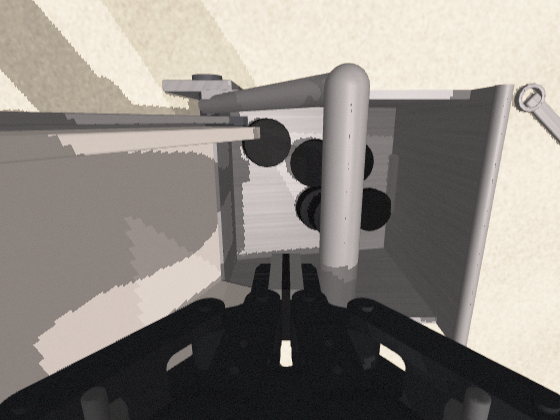

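I count six lids in the hopper: (267,143), (315,163), (365,160) behind the bar, two stacked at (308,208), and (375,208). The tray is empty. Easing back down.

Request:
{"api": "play_rows", "payload": {"targets": [[1,0,-0.4,-0.2,0],[1,0,-1.0,-0.5,0],[1,0,-1.6,-0.8,0],[1,0,-2.2,-1.1,0],[1,0,-2.9,-1.4,0],[1,0,-3.6,-1.6,0],[1,0,-4.3,-1.8,0],[1,0,-5.0,-2.0,0],[1,0,-5.7,-2.1,0],[1,0,-6.4,-2.2,0]]}}

```text
clock: 15.55
eef_pos: [472.8, 89.6, 307.4]
tool_rot: [-3.141, 0.0, 2.928]
force: [-0.6, -3.6, -2.3]
width: -0.1
gripper_force: 1.9
```

Request:
{"api": "play_rows", "payload": {"targets": [[1,0,-0.6,-0.05,0],[1,0,-1.2,-0.05,0],[1,0,-1.8,0,0],[1,0,-2.4,0,0],[1,0,-3.0,0.1,0],[1,0,-3.6,0.2,0],[1,0,-4.2,0.3,0],[1,0,-4.8,0.5,0],[1,0,-5.3,0.6,0],[1,0,-5.8,0.7,0]]}}

```text
clock: 16.55
eef_pos: [460.5, 33.0, 300.1]
tool_rot: [-3.141, 0.0, 2.928]
force: [-0.5, -4.3, -3.2]
width: 0.1
gripper_force: 2.1
```

Request:
{"api": "play_rows", "payload": {"targets": [[1,0,-0.4,0.1,0],[1,0,-0.8,0.3,0],[1,0,-1.2,0.4,0],[1,0,-1.6,0.6,0],[1,0,-2.0,0.8,0],[1,0,-2.3,0.9,0],[1,0,-2.6,1.1,0],[1,0,-2.9,1.2,0],[1,0,-3.2,1.4,0],[1,0,-3.4,1.5,0]]}}

```text
clock: 17.55
eef_pos: [453.3, -0.2, 285.1]
tool_rot: [-3.141, 0.0, 2.928]
force: [-0.9, -4.6, -1.0]
width: -0.4
gripper_force: 2.6
```

Request:
{"api": "play_rows", "payload": {"targets": [[1,0,-0.2,0.1,0],[1,0,-0.4,0.2,0],[1,0,-0.6,0.3,0],[1,0,-0.8,0.4,0],[1,0,-1.0,0.5,0],[1,0,-1.15,0.6,0],[1,0,-1.3,0.6,0],[1,0,-1.45,0.6,0],[1,0,-1.6,0.6,0],[1,0,-1.75,0.6,0]]}}

```text
clock: 18.55
eef_pos: [450.5, -15.5, 279.8]
tool_rot: [3.139, 0.002, 2.929]
force: [-0.4, 0.1, -0.5]
width: 0.1
gripper_force: 0.0
```

Request:
{"api": "play_rows", "payload": {"targets": [[1,0,-0.3,0,0],[1,0,-1,0,0],[1,0,-3,0,0],[1,0,-6,0,0],[1,0,-9,-3,0],[1,0,-12,-8,0],[1,0,-12,-10,0],[1,0,-12,-10,0],[1,0,-12,-10,0]]}}

```text
clock: 19.45
eef_pos: [424.2, -134.1, 379.6]
tool_rot: [3.141, 0.001, 2.928]
force: [0.1, 1.1, 0.1]
width: -0.2
gripper_force: 0.0
```

```bash
python3 - <<'E'
from h import *
s,P=wrist("pics/w8.png");print(s['eef_pos'],st(s['eef_pos']))
S=st(P)
for nm,a,b in(("top",186,198),("bar",262,288)):
    m=(P[:,2]>a)&(P[:,2]<b)&(abs(S[:,0])<90)&(S[:,1]<20)
    if m.any(): print(nm,m.sum(),np.percentile(S[m],[1,50,99],axis=0).round().tolist(),P[m,2].mean())
p,d=ctrl.get_image("scene"); cv2.imwrite("pics/c8.png",cv2.resize(p[100:310,130:410,::-1],None,fx=2,fy=2))
tray("side")
for r in ctrl.trace("scene","lid0"): print(np.round(r['bbox']),round(r['confidence'],2))
for n,t in(("side","jar_a"),("scene","jar_a"),("scene","wrench")):
    for r in ctrl.search_frame(n,t)[:3]: print(t,np.round(r['bbox']))
E
```

```text
[ 424.20728633 -134.08046755  379.56824469] [  -1.27142214 -233.60267209]
top 4098 [[-68.0, -196.0], [-15.0, -143.0], [67.0, -8.0]] 193.01964843574046
bar 6237 [[-88.0, -98.0], [-15.0, -94.0], [84.0, -84.0]] 280.92919476804735
side tray 0.73 495 [[-65.0, -198.0], [1.0, -184.0], [69.0, -18.0]]
 lid 0.9 [ 143. -401.] 16.0 [338. 365. 360. 394.]
 lid 0.84 [-142. -369.] 16.0 [198. 369. 217. 394.]
 lid 0.59 [ 132. -273.] 16.0 [317. 320. 338. 342.]
 lid 0.41 [ 35. 121.] 66.0 [268. 219. 274. 223.]
[191. 195. 205. 207.] 0.72
[295. 215. 303. 218.] 0.58
[173. 182. 188. 192.] 0.57
jar_a [365. 245. 388. 274.]
jar_a [333. 211. 347. 231.]
jar_a [168. 244. 191. 271.]
jar_a [217. 275. 241. 306.]
wrench [378. 284. 392. 326.]
```

View pics/c8.png

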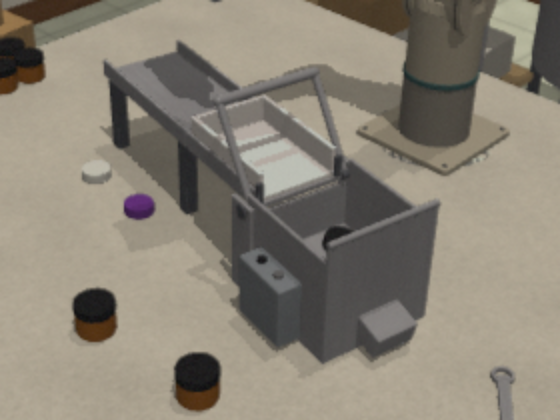

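The tray is empty and home, with its end wall at -196. The cradle is level with the bar back in place, the lids are in the hopper, and the jars and wrench have not moved.

```bash
python3 -c "
from cell import ctrl
print(ctrl.finish_job())"
```

```text
the job is handed in; nothing more can be done
None
```

The job is handed in: all six lids are in the hopper, the cradle was eased back down level with the empty tray still home, and the jars and wrench were not moved.

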